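# Snap the model searchlight onto its post

## Robot

A 6-joint arm with a two-finger parallel gripper is mounted at the origin on the work surface. World frame = base frame: x ahead of the robot, y to its left, z up, the work surface at z = 0. Lengths are in m, angles in rad, forces in N, time in s.
With the tool pointing down it reaches from about 0.35 to 0.875 m from the base axis. Payload 15.5 kg.
Tool frame: the origin (TCP) lies at the very end of the fingers, on their centre line; the grasp point (between the pads) lies ctrl.grip_point_offset behind it (ctrl.grip_point_offset is the distance from the TCP to the grasp point, in m); y points along the fingers, x is the direction in which the jaws open and shut, and the axes are right-handed (so a half turn about y gives the same grasp; the last joint's range is limited). The gripper opens to 85 mm and grips with 20 to 120 N. Pads are 22 mm wide; open, the fingers measure 114 mm over their backs; the gripper's body (76 mm by 85 mm) begins 54 mm behind the grasp point. The pads swing forward as they close: fully open they stand 13 mm farther back than shut.
Start: joints at [1.127, 0.494, 1.345, -0, 1.302, -0.096], TCP at [0.213, 0.588, 0.231] pointing down, gripper open.
Joint ranges: [-2.91, 2.91], [-0.82, 2.16], [0.22, 2.67], [-1.22, 4.37], [0.12, 2.79], [-3.08, 3.08]. Speed limits (rad/s): [1.89, 1.89, 2.57, 3.01, 3.01, 3.01].

## Interface

Orientations are given as a unit quaternion [w, x, y, z].
In Python, from cell import readout, cams, workorder, finder, ctrl gives the robot as it stands. The module is installed in compiled form; this text tells all that it offers.
- The arm moves only by the tool apply_moves, never from a script. Its argument "motion" is a list of rows, each a list of 5 numbers: the shift along the tool's x, y, z in mm, then the turn about the tool's y in rad, then the finger opening in mm, from 0 to 85.4. In form: [[x, y, z, yaw, fingers], ...]. A call has 1 to 10 rows; each row is the pose to reach, as a shift and turn from the pose measured when the call began, along the tool's axes at that moment; what a row does not reach only later rows make up. A row lasts 1/8 s, in which the tool goes at most 62.5 mm and 10.7 degrees, less where a joint would pass 70% of its speed; a pose out of reach is approached as far as the arm can. A call with a gripper value outside its range is refused whole. The fingers move at their own pace and stop on an object; "squeeze" is the grip in N (left out, the last holds). Time passes only in rows, so rows that repeat a pose let the fingers close. It gives the time, the measured TCP pose, the force and the opening at its end, in the units of the state.
- readout.read_state(): the state, without advancing time (a new reading comes with each control period).
- cams.snapshot(name): name is "side" or "top" or "wrist"; returns a dict with "frame" (420x560x3 uint8, red, green, blue), "fx", "fy", "cx", "cy" (pixels), "rvec" (rotation vector, rad) and "tvec" (3), from world to camera coordinates, as OpenCV has them; the wrist camera has in their place "hand_eye" (4x4, takes a point from camera to tool coordinates, whose origin is the TCP and whose axes are the tool frame's). Camera axes: x right, y down, z forward; pixel columns grow to the right and rows downward; lengths in m; the calibration is good to about 2 mm. A picture is of the moment at which its call begins: read the wrist's pose just before it. There is no depth.
- workorder.job_done(): hands the job in, once; it reports no verdict.
Trained networks look in a picture, given as the dict that the camera call returned (one of the last four; its "shot" number tells which), for a name from the list of things; names that differ only in an ending like _2 or _b are one class to them, and where a whole thing is asked for, a point or a joint stands for the part that bears it (a point fixed in the world has none). Each returns a list of dicts, best first, with "conf" (0 to 1); they miss things now and then, are a little off and sometimes report something else, mostly with a low value. They report only what shows in the picture. A call takes as long as a camera call. They do not tell look-alikes from the thing itself.
- finder.boxes_of(target, picture): "position" ([x, y, z] in m, in world coordinates, good to about 4 mm: the middle of the surface that is visible of it).
- finder.silhouettes(target, picture): "mask" (420x560 bool, what is visible of it).
The state is a dict: "time_s": time; "joint_pos": joint angles; "joint_vel": joint speeds; "effort": joint torques, N m; "tcp_pos": TCP position; "ee_rot": TCP orientation; "contact_force": force on the tool from outside, world axes, zero at the start; "ft_torque": the same for the moment, N m; "finger_gap": finger opening in m.
Only numpy, scipy, OpenCV 4.12 (cv2) and the standard library are available. Lean on these libraries where they do the work, as an engineer would, in place of code of your own. Each camera call takes 0.05 s, during which the arm holds its last target.

## Task

Pick up the orange searchlight head and turn it over the steel stud of the round wooden watch post so that its lens faces the way the white line on the post points. Press it down onto the stud until it clicks home with its collar flat on the seat, and keep pressing firmly (about 10 N) after the click. Leave the other things where they are, and finish with the gripper still holding the head and still pressing it down, not letting go.

Things in the scene. Friction and masses are not known exactly. Their poses are not given: they have to be found in the camera images.
- head: Searchlight head, 0.08 to 0.17 kg, upright and loose on the table. Origin: centre of its collar's underside; z up; x: where the lens faces. Black round collar, 54 mm wide, 28 mm tall, with a socket open below (mouth 25 mm wide, 23 mm deep); on it an orange box housing 42 mm along x, 34 mm along y, 40 mm tall (28 to 68 mm above the origin). White stripe on top runs towards the lens
- grip (a point): Point on the head's axis inside the orange housing, 50 mm above the underside, midway between the flat +y and -y sides (34 mm apart) made for gripping. Axes as the head's. Below these sides the collar's top is a 10 mm wide ledge, 28 mm above the underside, that fingertips may bear on when pressing
- lens (a point): Centre of the yellow lens glass, on the head's +x side, 32 mm from its axis and 49 mm above its underside, at the end of a dark barrel 34 mm wide; on the -x side a small dark knob reaches 26 mm from the axis
- post: Watch post, fixed to the table left or right of the middle: round wooden plinth 120 mm wide, deck 40 mm above the table, low clay sandbags on it (to 49 mm), in the middle a grey seat 62 mm wide and a steel stud. Origin: centre of its underside, on the table; z up; x points out along the white line
- seat: Round grey seat on the post. Origin: centre of its flat top, 46 mm above the table, at the stud's foot; axes as the post's. The head's origin comes here. The stud is 19 mm wide, 20 mm tall, tapered on top, with 4 spring plungers: met with the head 10 mm above the seat, resistance peaks at 7 to 10 N, then drops at about 5 mm (the click) and pulls the head down. It can still twist when home
- line_end (a point): Outer end of the white line on the post's deck, 58 mm from the stud's axis; the line is 9 mm wide, runs from the seat to the rim and on down the plinth's side
- pot: Bystander, loose: green plastic paint bowl, 60 mm wide, 30 mm tall. Origin: centre of its underside
- hut: Bystander, loose: cardboard model hut with a red roof, 54 x 45 mm, 50 mm tall. Origin: centre of its underside
- mound: Bystander, loose: grey clay mound, 60 mm wide, 36 mm tall. Origin: centre of its underside
- brush: Bystander, loose: paint brush lying flat, 160 mm long. Origin: centre of its underside
- gluestick: Bystander, loose: white glue stick standing upright, 26 mm wide, 85 mm tall. Origin: centre of its underside
- shelter: Bystander, fixed: grey corrugated arched model shelter, 110 mm long along x, 115 mm wide, 58 mm tall, standing on the other side from the post. Origin: centre of its underside
Not all that is in view belongs to the job. Of the things that look like the post, the smallest one is meant.

How it is judged:
By the outcome, as a careful person would: the job done as asked, in the order asked, and still so for the second after the job is handed in, while the arm keeps its last pose, push and grip.
It also fails if it takes over 35 s, if anything falls off the work surface, if the arm or the gripper's body presses on something with over 40 N, if the wrist force passes 120 N, or if a joint passes its speed limit or range.

## Working session

There is one attempt and no reset: what is moved stays moved. The work goes in short steps, Python scripts to look and compute and a tool call to move; the robot and the scene stay as the last step left them, time stands still between calls to the robot, and variables do not carry over. Pictures are saved under pics/ and viewed, and the job is handed in when it is done.

Besides the shell and the picture viewer there is one more tool, called after "Emit:" as a command line: name --pt "numbers of a row" for each row, then --argument value for the rest. apply_moves: Moves the arm, as the interface text tells. Its arguments: {"type":"object","properties":{"motion":{"type":"array"},"squeeze":{"type":"number"}},"required":["motion"]}

```bash
mkdir -p pics; cat > h.py <<'E'
import numpy as np,cv2
from cell import readout,cams,workorder,finder,ctrl
from scipy.spatial.transform import Rotation as R
def save(p,n): cv2.imwrite('pics/'+n,cv2.cvtColor(p['frame'],cv2.COLOR_RGB2BGR))
def rot(s):
    q=s['ee_rot']; return R.from_quat([q[1],q[2],q[3],q[0]])
def cam(p,s=None):
    if 'rvec' in p:
        Rm=cv2.Rodrigues(np.array(p['rvec'],float))[0]; t=np.array(p['tvec'],float).ravel(); return Rm,t
    T=np.eye(4);T[:3,:3]=rot(s).as_matrix();T[:3,3]=s['tcp_pos'];W=T@np.array(p['hand_eye']);Wi=np.linalg.inv(W);return Wi[:3,:3],Wi[:3,3]
def toz(p,uv,z,s=None):
    Rm,t=cam(p,s);uv=np.atleast_2d(uv).astype(float)
    d=np.c_[(uv[:,0]-p['cx'])/p['fx'],(uv[:,1]-p['cy'])/p['fy'],np.ones(len(uv))]@Rm
    c=-Rm.T@t; return c+d*((z-c[2])/d[:,2])[:,None]
def proj(p,X,s=None):
    Rm,t=cam(p,s);X=np.atleast_2d(X)@Rm.T+t
    return np.c_[p['fx']*X[:,0]/X[:,2]+p['cx'],p['fy']*X[:,1]/X[:,2]+p['cy']]
E
python3 - <<'E'
from h import *
s=readout.read_state();print(s,ctrl.grip_point_offset)
for n in ('top','side','wrist'):
    p=cams.snapshot(n);save(p,n+'0.png')
    c=cam(p,s);print(n,'cam at',-c[0].T@c[1])
    for t in ('head','lens','post','seat','line_end','shelter','gluestick'):
        print(n,t,[(np.round(b['position'],3).tolist(),round(b['conf'],2)) for b in finder.boxes_of(t,p)])
E
```

```text
{'time_s': 0.0, 'joint_pos': array([ 1.12746690e+00,  4.94167950e-01,  1.34613503e+00,  2.18562147e-05,
        1.30252040e+00, -9.55131147e-02]), 'joint_vel': array([ 1.34155322e-03,  1.31875745e-03, -6.90428693e-04,  4.13236420e-05,
       -1.16107103e-03, -3.46066971e-05]), 'effort': array([-4.87083253e-04, -8.82123256e+01, -3.83887839e+01, -3.45773642e-04,
        9.84517392e-03,  2.16703575e-05]), 'tcp_pos': array([0.21286811, 0.58724152, 0.23070841]), 'ee_rot': array([-0.57876732,  0.57918373,  0.40555768, -0.40632199]), 'contact_force': array([ 0.30535791, -0.64177962,  0.40551565]), 'ft_torque': array([ 0.04324455, -0.00016689,  0.00198026]), 'finger_gap': 0.08564395862739474} 0.0187
top cam at [ 0.4743582  -0.15472717  1.16837737]
top head [([0.624, 0.006, 0.067], 0.67)]
top lens [([0.627, -0.001, 0.059], 0.63)]
top post [([0.744, -0.342, 0.053], 0.88), ([0.532, -0.283, 0.044], 0.85)]
top seat [([0.751, -0.346, 0.066], 0.97), ([0.537, -0.281, 0.046], 0.79), ([0.361, -0.624, 0.066], 0.61)]
top line_end [([0.748, -0.343, 0.058], 0.84), ([0.538, -0.282, 0.042], 0.72), ([0.363, 
[... 246 characters left out ...]
 -0.313, 0.042], 0.31)]
side lens [([0.626, -0.008, 0.044], 0.59)]
side post [([0.364, -0.665, 0.054], 0.95), ([0.535, -0.309, 0.042], 0.86), ([0.744, -0.384, 0.053], 0.65), ([0.628, -0.009, 0.046], 0.28)]
side seat [([0.751, -0.363, 0.064], 0.84), ([0.36, -0.647, 0.07], 0.67), ([0.536, -0.292, 0.045], 0.55)]
side line_end [([0.744, -0.38, 0.056], 0.92), ([0.535, -0.31, 0.04], 0.78), ([0.365, -0.661, 0.054], 0.7)]
side shelter [([0.537, 0.262, 0.036], 0.92), ([0.469, -0.107, 0.027], 0.32)]
side gluestick [([0.716, -0.177, 0.052], 0.55)]
wrist cam at [0.13828423 0.6166785  0.37399626]
wrist head []
wrist lens []
wrist post []
wrist seat []
wrist line_end []
wrist shelter []
wrist gluestick []
```

View pics/top0.png

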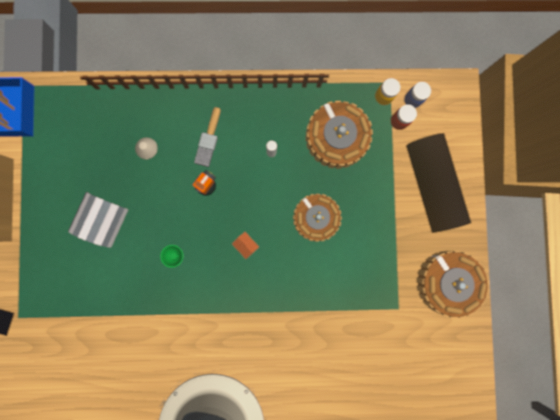

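View pics/side0.png

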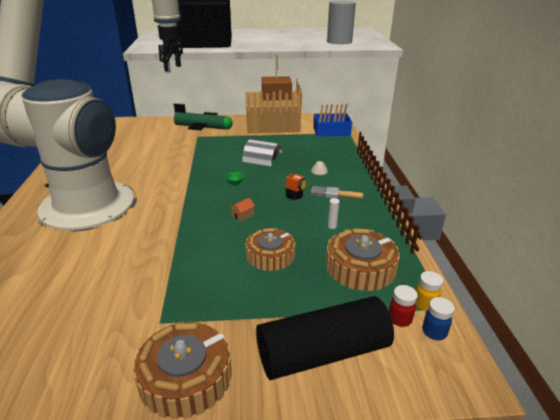

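```bash
python3 - <<'E'
from h import *
p=cams.snapshot('top')
for X in ([0.624,0.0,0.068],[.537,-.281,.046],[.75,-.345,.06]):
    uv=proj(p,X)[0];print(uv)
    u,v=uv.round().astype(int);h=50
    c=p['frame'][max(0,v-h):v+h,max(0,u-h):u+h]
    cv2.imwrite('pics/c%d.png'%u,cv2.cvtColor(cv2.resize(c,None,fx=5,fy=5,interpolation=cv2.INTER_CUBIC),cv2.COLOR_RGB2BGR))
for t in ('head','post','seat','line_end','lens'):
    for m in finder.silhouettes(t,p):
        k=m['mask'];v,u=np.nonzero(k);print(t,round(m['conf'],2),k.sum(),u.min(),u.max(),v.min(),v.max(),u.mean(),v.mean())
E
ls pics
```

```text
[205.16174885 184.17880034]
[315.70174277 217.06698323]
[338.88474215 134.32319397]
head 0.74 440 193 216 170 195 205.3159090909091 182.89772727272728
post 0.85 3890 416 489 250 317 452.60308483290487 283.306940874036
post 0.82 1734 294 341 194 240 317.4613610149942 217.23241061130335
post 0.69 3429 307 372 101 168 339.0936132983377 134.27996500437445
seat 0.87 803 440 474 268 301 456.90909090909093 284.28767123287673
seat 0.84 470 306 330 204 229 318.1021276595745 216.7063829787234
seat 0.74 394 161 183 245 267 171.83502538071065 255.63451776649745
seat 0.58 712 324 356 115 148 340.17134831460675 131.7865168539326
line_end 0.79 3847 417 488 250 317 452.9142188718482 283.4775149467117
line_end 0.6 1733 295 341 194 240 317.46451240623196 217.3133294864397
line_end 0.57 3530 306 372 101 168 338.8473087818697 134.25495750708214
lens 0.71 417 194 216 171 195 205.56594724220622 183.49640287769785
c205.png
c316.png
c339.png
side0.png
top0.png
wrist0.png
```

View crops.

Three posts look alike in the top view: (317,217), about 47 px wide; (340,134), about 67 px; and (453,284), about 70 px. The one at (317,217) is the smallest. I'll check it in a crop.

View pics/c316.png

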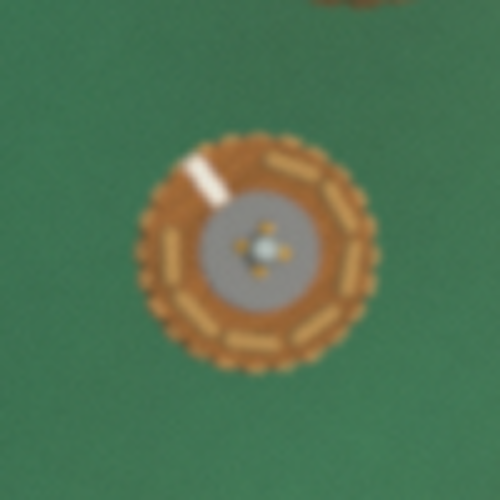

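View pics/c205.png

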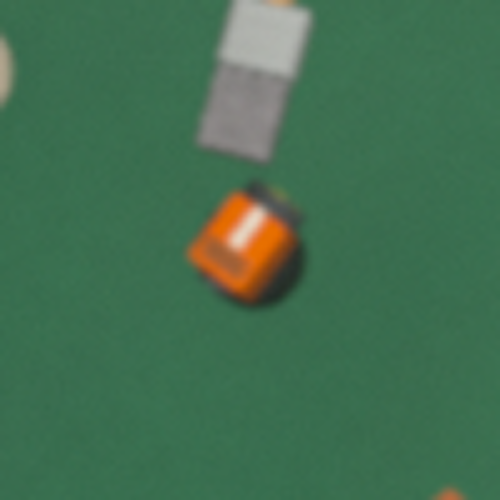

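```bash
python3 - <<'E'
from h import *
for n in ('top','side'):
    p=cams.snapshot(n)
    f=p['frame']
    for m in finder.silhouettes('seat',p):
        k=m['mask'].astype(np.uint8)
        v,u=np.nonzero(k); 
        P=toz(p,np.c_[u,v],.046); c=(P.max(0)+P.min(0))/2; print(n,'seat',round(m['conf'],2),c.round(4),(P.max(0)-P.min(0)).round(3))
    for m in finder.silhouettes('post',p):
        v,u=np.nonzero(m['mask']); P=toz(p,np.c_[u,v],.044);c=(P.max(0)+P.min(0))/2; print(n,'post',round(m['conf'],2),c.round(4),(P.max(0)-P.min(0)).round(3))
    # white pixels of the line
    c0=proj(p,[.537,-.283,.042])[0]
    hsv=cv2.cvtColor(f,cv2.COLOR_RGB2HSV).astype(int)
    w=(hsv[...,1]<60)&(hsv[...,2]>150)
    v,u=np.nonzero(w);d=np.hypot(u-c0[0],v-c0[1])<40
    P=toz(p,np.c_[u,v][d],.040); print(n,'white',[(a,b) for a,b in np.c_[u,v][d].tolist()][:40],P.mean(0))
E
```

```text
top seat 0.75 [ 0.7597 -0.3519  0.046 ] [0.086 0.088 0.   ]
top seat 0.69 [ 0.3566 -0.6427  0.046 ] [0.085 0.094 0.   ]
top seat 0.65 [ 0.5384 -0.2857  0.046 ] [0.06 0.06 0.  ]
top post 0.79 [ 0.7528 -0.347   0.044 ] [0.182 0.178 0.   ]
top post 0.63 [ 0.3594 -0.6318  0.044 ] [0.168 0.187 0.   ]
top post 0.6 [ 0.5362 -0.2871  0.044 ] [0.122 0.125 0.   ]
top white [(304, 198), (305, 198), (303, 199), (304, 199), (305, 199), (306, 199), (303, 200), (304, 200), (305, 200), (306, 200), (307, 200), (304, 201), (305, 201), (306, 201), (307, 201), (305, 202), (306, 202), (307, 202), (308, 202), (305, 203), (306, 203), (307, 203), (308, 203), (309, 203), (306, 204), (307, 204), (308, 204), (309, 204), (310, 204), (307, 205), (308, 205), (309, 205), (310, 205), (308, 206), (309, 206), (310, 206), (311, 206), (308, 207), (309, 207), (310, 207)] [ 0.56430937 -0.2687038   0.04      ]
side seat 0.93 [ 0.3537 -0.6201  0.046 ] [0.085 0.09  0.   ]
side seat 0.83 [ 0.7611 -0.3224  0.046 ] [0.09  0.098 0.   ]
side seat 0.52 [ 0.5358 -0.2874  0.046 ] [0.063 0.068 0.   ]
side seat 0.33 [ 0.7162 -0.1655  0.046 ] [0.051 0.146 0.   ]
side post 0.96 [ 0.3565 -0.6414  0.044 ] [0.174 0.205 0.   ]
side post 0.68 [ 0.7523 -0.3554  0.044 ] [0.186 0.235 0.   ]
side post 0.55 [ 0.5364 -0.3071  0.044 ] [0.116 0.166 0.   ]
side white [(285, 233), (286, 233), (287, 233), (288, 233), (269, 234), (270, 234), (271, 234), (283, 234), (284, 234), (285, 234), (286, 234), (287, 234), (288, 234), (269, 235), (270, 235), (271, 235), (282, 235), (283, 235), (284, 235), (285, 235), (286, 235), (287, 235), (269, 236), (270, 236), (271, 236), (280, 236), (281, 236), (282, 236), (283, 236), (284, 236), (285, 236), (270, 237), (281, 237), (282, 237), (283, 237)] [ 0.56471459 -0.25235191  0.04      ]
```

The crop confirms it: the post at (317,217) is 122 mm wide with a 60 mm seat, and its white line points up-left (+x, +y). The orange head is at (205,183) with its lens facing up-right. Next I'll work out the move to above the head.

```bash
cat >> h.py <<'E'
def go(s,xyz,jaw):
    """jaw: world angle (deg) of tool x, mod 180; prints row"""
    M=rot(s).as_matrix(); d=M.T@(np.array(xyz)-s['tcp_pos'])*1000
    cur=np.degrees(np.arctan2(M[1,0],M[0,0]))
    a=(jaw-cur+90)%180-90
    # turn about tool y (down): world angle change = -turn
    q6=s['joint_pos'][5]
    print('shift',d.round(1),'yaw',round(np.radians(-a),3),'alt',round(np.radians(-(a-180*np.sign(a))),3),'curjaw',round(cur,1),'q',s['joint_pos'].round(2))
    print('tooly',M[:,1].round(4))
E
python3 - <<'E'
from h import *
s=readout.read_state(); print(rot(s).as_matrix().round(3))
p=cams.snapshot('top')
f=p['frame'];hsv=cv2.cvtColor(f,cv2.COLOR_RGB2HSV).astype(int)
c0=proj(p,[.624,0,.068])[0]
v,u=np.nonzero((hsv[...,0]<15)&(hsv[...,1]>180)&(hsv[...,2]>120)); d=np.hypot(u-c0[0],v-c0[1])<25
P=toz(p,np.c_[u,v][d],.068); print('orange',P.mean(0),P.max(0)-P.min(0))
pts=(P[:,:2]*1000).astype(np.float32);print(cv2.minAreaRect(pts))
w=np.nonzero((hsv[...,1]<90)&(hsv[...,2]>150)); k=np.hypot(w[1]-c0[0],w[0]-c0[1])<10
Q=toz(p,np.c_[w[1],w[0]][k],.068);print('stripe',len(Q),Q.mean(0)); 
print(np.degrees(np.arctan2(*(np.linalg.svd(Q[:,:2]-Q[:,:2].mean(0))[2][0][::-1]))))
w=np.nonzero((hsv[...,1]<60)&(hsv[...,2]>150)); 
Q=toz(p,np.c_[w[1],w[0]],.04);k=(np.hypot(Q[:,0]-.537,Q[:,1]+.286)<.06)&(np.hypot(Q[:,0]-.537,Q[:,1]+.286)>.026);Q=Q[k]
print('line',len(Q),Q.mean(0),np.degrees(np.arctan2(*(np.linalg.svd(Q[:,:2]-Q[:,:2].mean(0))[2][0][::-1]))), np.degrees(np.arctan2(Q[:,1].mean()+.286,Q[:,0].mean()-.537)))
go(s,[.62,0,.24],60)
E
```

```text
[[ 0.341 -0.    -0.94 ]
 [ 0.94  -0.     0.341]
 [-0.    -1.     0.   ]]
orange [0.62640597 0.00557914 0.068     ] [0.0486142 0.0479674 0.       ]
((627.9190063476562, 6.015424728393555), (37.711769104003906, 40.595787048339844), 53.4304084777832)
stripe 22 [0.63783098 0.00214499 0.068     ]
141.69764209613058
line 41 [ 0.57396577 -0.26048306  0.04      ] -145.8157976077103 34.61676210535932
shift [-413.7   -8.7 -582.9] yaw 0.176 alt -2.966 curjaw 70.1 q [ 1.13  0.49  1.35  0.    1.3  -0.1 ]
tooly [-0. -0. -1.]
```

Emit:
apply_moves --pt "-414 25 -583 0.18 65" --pt "-414 25 -583 0.18 65" --pt "-414 25 -583 0.18 65" --pt "-414 25 -583 0.18 65" --pt "-414 25 -583 0.18 65" --pt "-414 25 -583 0.18 65" --pt "-414 25 -583 0.18 65" --pt "-414 25 -583 0.18 65" --pt "-414 25 -583 0.18 65" --pt "-414 25 -583 0.18 65" --squeeze 40

```text
time_s: 3.1
tcp_pos: [0.5696, 0.0721, 0.2096]
ee_rot: [-0.613, 0.613, 0.352, -0.352]
contact_force: [0.8, 1.4, 0.6]
finger_gap: 0.0645
```

```bash
python3 - <<'E'
from h import *
s=readout.read_state(); p=cams.snapshot('wrist'); save(p,'wrist1.png')
print(proj(p,[.627,.003,.068],s))
M=rot(s).as_matrix(); print(M.round(3),np.array(p['hand_eye']).round(3))
go(s,[.627,.004,.17],59)
E
```

```text
[[243.72999383 287.69037571]]
[[ 0.504  0.001 -0.864]
 [ 0.864  0.     0.504]
 [ 0.    -1.    -0.   ]] [[ 1.     0.001  0.     0.002]
 [ 0.    -0.311  0.95  -0.143]
 [ 0.001 -0.95  -0.311  0.081]
 [ 0.     0.     0.     1.   ]]
shift [-29.9  39.6 -83.9] yaw 0.013 alt -3.128 curjaw 59.8 q [ 0.02  0.44  1.5   0.    1.19 -1.02]
tooly [ 5.e-04  1.e-04 -1.e+00]
```

View pics/wrist1.png

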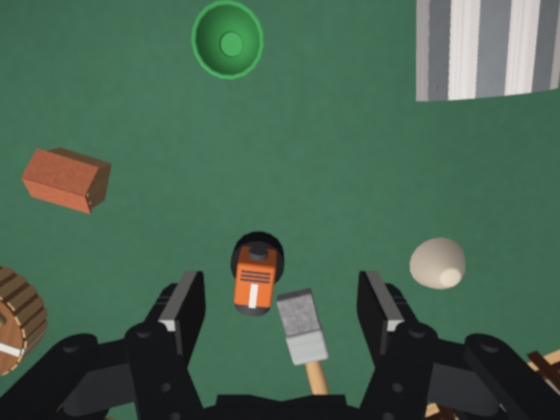

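```bash
python3 - <<'E'
from h import *
s=readout.read_state(); p=cams.snapshot('wrist'); f=p['frame']
x0,y0=215,220
c=f[y0:y0+110,x0:x0+120]
cv2.imwrite('pics/cw1.png',cv2.cvtColor(cv2.resize(c,None,fx=5,fy=5,interpolation=cv2.INTER_CUBIC),cv2.COLOR_RGB2BGR))
hsv=cv2.cvtColor(f,cv2.COLOR_RGB2HSV).astype(int)
def pca(Q): 
    v=np.linalg.svd(Q[:,:2]-Q[:,:2].mean(0))[2][0]; return np.degrees(np.arctan2(v[1],v[0]))
v,u=np.nonzero((hsv[...,0]<15)&(hsv[...,1]>180)&(hsv[...,2]>120));k=(abs(u-258)<40)&(abs(v-275)<50)
P=toz(p,np.c_[u,v][k],.068,s);print(P.mean(0),cv2.minAreaRect((P[:,:2]*1000).astype(np.float32)))
v,u=np.nonzero((hsv[...,1]<90)&(hsv[...,2]>150));k=(abs(u-254)<15)&(abs(v-295)<20)
Q=toz(p,np.c_[u,v][k],.068,s);print('stripe',k.sum(),Q.mean(0),pca(Q))
print(u[k].min(),u[k].max(),v[k].min(),v[k].max())
s2=readout.read_state();print(s2['tcp_pos'],s['tcp_pos'])
E
```

```text
[0.62934296 0.01289388 0.068     ] ((628.6139526367188, 12.711254119873047), (32.95760726928711, 41.210975646972656), 52.40266418457031)
stripe 181 [0.63791848 0.00585488 0.068     ] -37.65974598465284
251 261 277 301
[0.57168249 0.06927997 0.20922566] [0.57367399 0.06638315 0.20931154]
```

View pics/cw1.png

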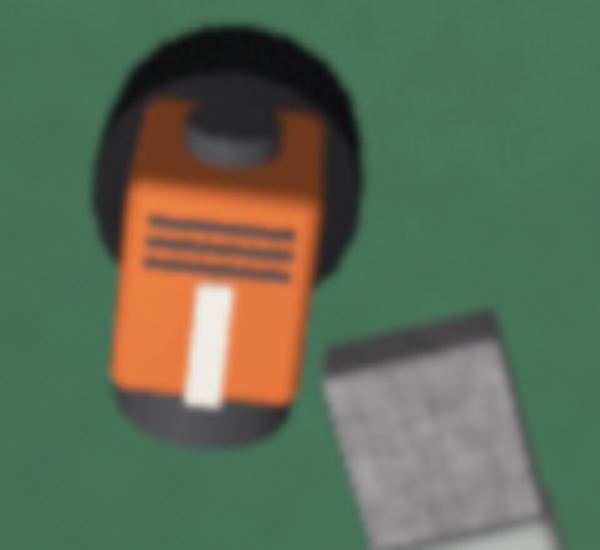

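```bash
python3 - <<'E'
from h import *
s=readout.read_state(); go(s,[.628,.009,.15],52.4)
E
```

```text
shift [-23.4  59.4 -79. ] yaw 0.124 alt -3.018 curjaw 59.5 q [ 0.02  0.45  1.5  -0.    1.19 -1.02]
tooly [ 0.0018 -0.0011 -1.    ]
```

Emit:
apply_moves --pt "-12 30 -40 0.06 60" --pt "-23 59 -79 0.124 58" --pt "-23 59 -79 0.124 58" --pt "-23 59 -79 0.124 58" --pt "-23 59 -79 0.124 58"

```text
time_s: 3.82
tcp_pos: [0.628, 0.0101, 0.1512]
ee_rot: [-0.634, 0.635, 0.313, -0.312]
contact_force: [-0.3, -0.4, -0.8]
finger_gap: 0.0583
```

```bash
cat > m.py <<'E'
from h import *
def pca(Q): 
    v=np.linalg.svd(Q[:,:2]-Q[:,:2].mean(0))[2][0]; return np.degrees(np.arctan2(v[1],v[0]))
s=readout.read_state(); p=cams.snapshot('wrist'); s2=readout.read_state();save(p,'wrist2.png');f=p['frame']
print(s['tcp_pos'],s2['tcp_pos'],s['time_s'],s2['time_s'])
c=proj(p,[.628,.01,.068],s)[0];print(c)
hsv=cv2.cvtColor(f,cv2.COLOR_RGB2HSV).astype(int)
v,u=np.nonzero((hsv[...,0]<15)&(hsv[...,1]>180)&(hsv[...,2]>150));k=(abs(u-c[0])<90)&(abs(v-c[1])<110)
P=toz(p,np.c_[u,v][k],.068,s);print(P.mean(0),cv2.minAreaRect((P[:,:2]*1000).astype(np.float32)))
v,u=np.nonzero((hsv[...,1]<90)&(hsv[...,2]>150));k=(abs(u-c[0])<20)&(abs(v-c[1])<60)
Q=toz(p,np.c_[u,v][k],.068,s);print('stripe',k.sum(),Q.mean(0),pca(Q),u[k].min(),u[k].max(),v[k].min(),v[k].max())
E
python3 m.py
```

```text
[0.62799228 0.01009363 0.15123233] [0.62807095 0.01006707 0.15126327] 3.825 3.875
[277.66499613 220.42244838]
[0.63230974 0.01661789 0.068     ] ((629.0723266601562, 12.208538055419922), (32.87416458129883, 39.39067077636719), 52.508514404296875)
stripe 331 [0.63729128 0.00628761 0.068     ] -36.68230562246177 277 287 217 251
```

View pics/wrist2.png

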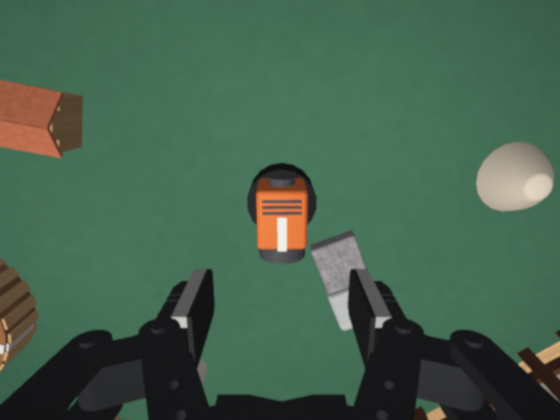

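```bash
python3 - <<'E'
from h import *
s=readout.read_state(); go(s,[.629,.0115,.031],52.4)
E
```

```text
shift [  1.6 120.3   0.5] yaw 0.001 alt -3.14 curjaw 52.5 q [-0.08  0.58  1.43 -0.    1.13 -0.99]
tooly [ 0.0029 -0.0011 -1.    ]
```

Emit:
apply_moves --pt "1.5 50 0.5 0 56" --pt "1.5 90 0.5 0 52" --pt "1.5 110 0.5 0 50" --pt "1.5 120 0.5 0 50" --pt "1.5 120 0.5 0 50" --pt "1.5 120 0.5 0 40" --pt "1.5 120 0.5 0 34" --pt "1.5 120 0.5 0 26" --pt "1.5 120 0.5 0 26" --pt "1.5 120 0.5 0 26" --squeeze 80

```text
time_s: 5.12
tcp_pos: [0.6295, 0.0114, 0.0325]
ee_rot: [-0.633, 0.635, 0.314, -0.311]
contact_force: [-1.8, -0.1, 9.6]
finger_gap: 0.033
```

The fingers stopped on the housing at a 33 mm gap. The 9.6 N upward means the tips rest on the ledge, so I can lift.

Emit:
apply_moves --pt "0 -20 0 0 26" --pt "0 -70 0 0 26" --pt "0 -120 0 0 26" --pt "0 -150 0 0 26" --pt "0 -150 0 0 26"

```text
time_s: 5.75
tcp_pos: [0.6301, 0.0115, 0.1853]
ee_rot: [-0.632, 0.636, 0.315, -0.31]
contact_force: [-0.3, 0.6, -1.7]
finger_gap: 0.0331
```

```bash
python3 - <<'E'
from h import *
s=readout.read_state(); p=cams.snapshot('wrist');save(p,'wrist3.png')
print(s['tcp_pos'],s['contact_force'],s['finger_gap'],s['time_s'])
go(s,[.537,-.286,.17],124.5)
E
```

```text
[0.63007386 0.01151315 0.18533534] [-0.32467463  0.56649796 -1.70695486] 0.03306177567140876 5.75
shift [-292.7   14.9 -107.3] yaw -1.257 alt 1.884 curjaw 52.5 q [-0.08  0.54  1.4  -0.    1.2  -0.99]
tooly [ 0.0095 -0.0016 -1.    ]
```

View pics/wrist3.png

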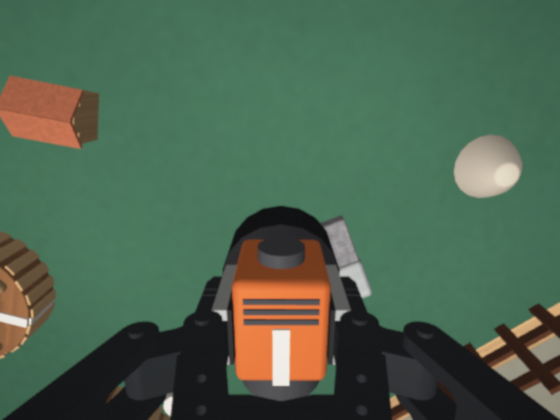

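The head is held square in the jaws: the stripe is upright at column 282 and the top face spans columns 235–328. Next I'll work out the head's centre in the tool frame.

```bash
cat > t.py <<'E'
from h import *
s=readout.read_state();p=cams.snapshot('wrist');f=p['frame'];T=np.array(p['hand_eye'])
def tool(uv,Y):
    d=np.c_[(uv[:,0]-p['cx'])/p['fx'],(uv[:,1]-p['cy'])/p['fy'],np.ones(len(uv))]@T[:3,:3].T
    c=T[:3,3];return c+d*((Y-c[1])/d[:,1])[:,None]
hsv=cv2.cvtColor(f,cv2.COLOR_RGB2HSV).astype(int)
for y in range(236,400,4): print(y,hsv[y,260].tolist(),end=' ')
m=(hsv[...,0]<15)&(hsv[...,1]>150)&(hsv[...,2]>190)
v,u=np.nonzero(m);k=(u>220)&(u<340)&(v>230)
uv=np.c_[u,v][k].astype(float)
P=tool(uv,-.0355)*1000
print();print(np.percentile(P,[.5,99.5],axis=0).round(1),cv2.minAreaRect(P[:,[0,2]].astype(np.float32)),uv.min(0),uv.max(0))
v,u=np.nonzero((hsv[...,1]<60)&(hsv[...,2]>150));k=(abs(u-282)<20)&(v>320)&(v<390)
Q=tool(np.c_[u,v][k].astype(float),-.0355)*1000;print('stripe',Q.mean(0),np.linalg.svd(Q-Q.mean(0))[2][0],Q.min(0),Q.max(0))
E
python3 t.py
```

```text
236 [135, 11, 45] 240 [10, 171, 103] 244 [160, 18, 43] 248 [130, 17, 44] 252 [130, 10, 74] 256 [120, 7, 75] 260 [150, 7, 75] 264 [9, 165, 111] 268 [10, 187, 116] 272 [10, 186, 115] 276 [10, 186, 115] 280 [10, 187, 143] 284 [10, 186, 204] 288 [11, 182, 230] 292 [11, 179, 240] 296 [11, 179, 239] 300 [165, 13, 81] 304 [8, 108, 144] 308 [10, 178, 204] 312 [120, 8, 90] 316 [10, 177, 231] 320 [0, 23, 78] 324 [7, 84, 127] 328 [11, 181, 237] 332 [11, 182, 236] 336 [11, 182, 236] 340 [11, 182, 235] 344 [11, 182, 235] 348 [11, 182, 235] 352 [11, 182, 234] 356 [10, 183, 234] 360 [11, 183, 234] 364 [10, 183, 234] 368 [10, 183, 233] 372 [10, 184, 233] 376 [10, 184, 233] 380 [8, 125, 145] 384 [120, 6, 85] 388 [130, 9, 85] 392 [120, 6, 85] 396 [130, 11, 68] 
[[-14.2 -35.5 -19.7]
 [ 17.4 -35.5  19.8]] ((1.5586786270141602, 0.20561981201171875), (39.894569396972656, 31.916065216064453), 89.76812744140625) [233. 283.] [327. 379.]
stripe [  1.83573166 -35.5        -10.21593524] [-4.11355242e-03 -2.44246999e-15 -9.99991539e-01] [ -1.33200371 -35.5        -22.44101638] [  4.97484979 -35.5          1.64053525]
```

```bash
python3 - <<'E'
from h import *
s=readout.read_state();go(s,[.61,-.235,.185],124.5)
E
```

```text
shift [-206.8   -2.6 -135.6] yaw -1.257 alt 1.884 curjaw 52.5 q [-0.08  0.54  1.4  -0.    1.19 -0.99]
tooly [ 0.0043 -0.0012 -1.    ]
```

Emit:
apply_moves --pt "-30 -3 -20 -0.18 26" --pt "-60 -3 -40 -0.36 26" --pt "-95 -3 -62 -0.54 26" --pt "-130 -3 -85 -0.72 26" --pt "-160 -3 -105 -0.9 26" --pt "-190 -3 -125 -1.08 26" --pt "-207 -3 -136 -1.257 26" --pt "-207 -3 -136 -1.257 26" --pt "-207 -3 -136 -1.257 26" --pt "-207 -3 -136 -1.257 26"

```text
time_s: 7.1
tcp_pos: [0.6102, -0.2344, 0.185]
ee_rot: [-0.328, 0.331, 0.626, -0.625]
contact_force: [-0.9, -0.0, -1.3]
finger_gap: 0.0332
```

```bash
cat > w.py <<'E'
from h import *
import sys
s=readout.read_state();p=cams.snapshot('wrist');save(p,sys.argv[1])
print(s['tcp_pos'],s['finger_gap'],s['time_s'])
for t in ('seat','post'):
    for m in finder.silhouettes(t,p):
        v,u=np.nonzero(m['mask']);P=toz(p,np.c_[u,v],.046 if t=='seat' else .044,s)
        print(t,round(m['conf'],2),((P.max(0)+P.min(0))/2).round(4),(P.max(0)-P.min(0)).round(3),u.min(),u.max(),v.min(),v.max())
hsv=cv2.cvtColor(p['frame'],cv2.COLOR_RGB2HSV).astype(int)
v,u=np.nonzero((hsv[...,1]<70)&(hsv[...,2]>170));Q=toz(p,np.c_[u,v],.04,s)
r=np.hypot(Q[:,0]-.537,Q[:,1]+.286);k=(r>.034)&(r<.057);Q=Q[k]
d=np.linalg.svd(Q[:,:2]-Q[:,:2].mean(0))[2][0];print('line',k.sum(),Q.mean(0),np.degrees(np.arctan2(d[1],d[0])),u[k].mean(),v[k].mean())
print('proj seat',proj(p,[[.537,-.286,.046],[.537,-.286,.066]],s))
go(s,[.537,-.286,.185],124.5)
E
python3 w.py wrist4.png
```

```text
[ 0.61015852 -0.23441074  0.18496963] 0.033238134853695034 7.1
seat 0.89 [ 0.7693 -0.348   0.046 ] [0.097 0.092 0.   ] 11 122 217 316
seat 0.87 [ 0.5379 -0.2822  0.046 ] [0.061 0.061 0.   ] 239 323 34 124
post 0.97 [ 0.7547 -0.3423  0.044 ] [0.199 0.169 0.   ] 0 190 153 348
post 0.75 [ 0.5381 -0.282   0.044 ] [0.121 0.121 0.   ] 199 363 0 162
line 376 [ 0.57261762 -0.25756878  0.04      ] 34.779711562858054 281.9840425531915 138.0372340425532
proj seat [[277.56452498  76.03260011]
 [277.22117875  74.81567629]]
shift [-1.2 -0.3 89.5] yaw -0.001 alt 3.14 curjaw 124.4 q [-0.46  0.58  1.33  0.    1.23 -2.63]
tooly [ 3.6e-03 -6.0e-04 -1.0e+00]
```

View pics/wrist4.png

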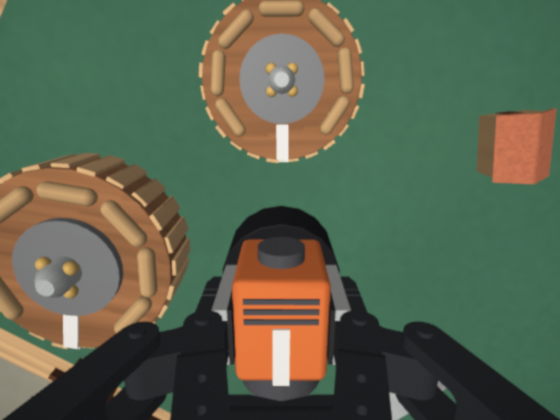

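Emit:
apply_moves --pt "0 0 45 -0.007 26" --pt "0 0 88 -0.007 26" --pt "0 30 88 -0.007 26" --pt "0 60 88 -0.007 26" --pt "0 75 88 -0.007 26" --pt "0 75 88 -0.007 26"

```text
time_s: 8.0
tcp_pos: [0.5379, -0.2843, 0.1095]
ee_rot: [-0.326, 0.328, 0.627, -0.626]
contact_force: [-0.1, -0.1, -1.0]
finger_gap: 0.0332
```

```bash
python3 - <<'E'
from h import *
s=readout.read_state();print(s['tcp_pos'],s['contact_force'],rot(s).as_matrix()[:,1].round(4))
for n in ('side','top','wrist'):
    p=cams.snapshot(n);f=p['frame']
    if n=='wrist': save(p,'wrist5.png');continue
    c=proj(p,[.538,-.284,.08])[0].round().astype(int)
    print(n,c,'stud axis proj',proj(p,[[.5375,-.284,z] for z in (.046,.066,.0785,.1065,.146)]).round(1).tolist())
    cr=f[c[1]-50:c[1]+50,c[0]-60:c[0]+60]
    cv2.imwrite(f'pics/{n}5.png',cv2.cvtColor(cv2.resize(cr,None,fx=6,fy=6,interpolation=cv2.INTER_CUBIC),cv2.COLOR_RGB2BGR))
E
```

```text
[ 0.53787479 -0.2842683   0.10954555] [-0.06522004 -0.12768924 -0.98603756] [ 3.e-03 -2.e-04 -1.e+00]
side [271 230] stud axis proj [[270.4, 240.8], [270.4, 234.3], [270.3, 230.2], [270.3, 220.7], [270.3, 206.8]]
top [318 216] stud axis proj [[316.9, 216.9], [317.7, 216.4], [318.3, 216.1], [319.7, 215.4], [321.7, 214.4]]
```

View pics/side5.png

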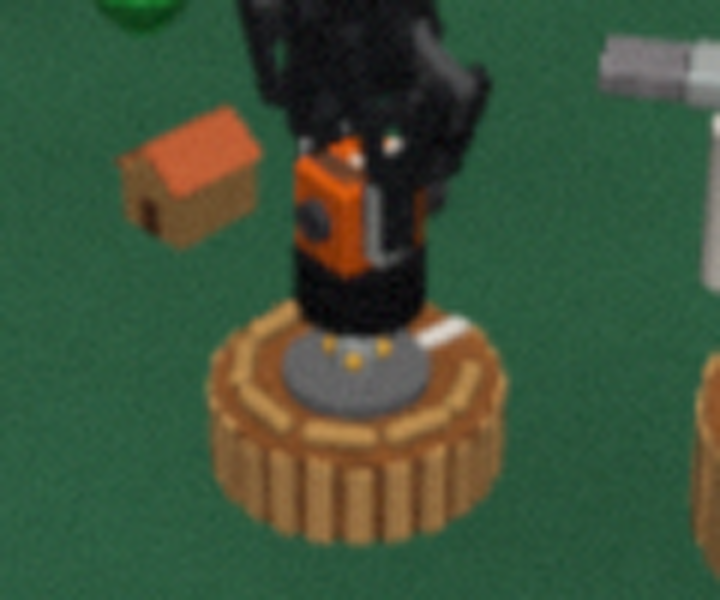

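View pics/wrist5.png

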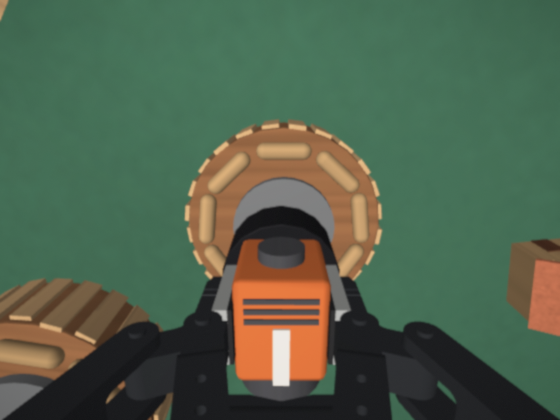

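Side crop: the collar centre is at column 361 and the seat at 357, so the head sits about 1.8 mm too far in +x. In the wrist view the seat is at 284 and the collar at 282. I'll nudge +1 along tool x and +1.3 along tool z, then lower to just above the plungers.

Emit:
apply_moves --pt "1 0 1.3 0 26" --pt "1 8 1.3 0 26" --pt "1 14 1.3 0 26" --pt "1 19 1.3 0 26" --pt "1 19 1.3 0 26" --squeeze 100

```text
time_s: 8.78
tcp_pos: [0.537, -0.2847, 0.0916]
ee_rot: [-0.325, 0.329, 0.627, -0.627]
contact_force: [-0.4, -0.5, -1.2]
finger_gap: 0.0329
```

```bash
python3 - <<'E'
from h import *
s=readout.read_state();print(s['tcp_pos'],s['contact_force'],s['ft_torque'],s['time_s'])
p=cams.snapshot('side');f=p['frame'];c=(271,230)
cr=f[c[1]-50:c[1]+50,c[0]-60:c[0]+60]
cv2.imwrite('pics/side6.png',cv2.cvtColor(cv2.resize(cr,None,fx=6,fy=6,interpolation=cv2.INTER_CUBIC),cv2.COLOR_RGB2BGR))
go(s,[.537,-.284,.0785],124.7)
E
```

```text
[ 0.53697798 -0.28474593  0.09159412] [-0.39702296 -0.48684388 -1.24913839] [0.01600087 0.07675624 0.06485074] 8.775
shift [ 0.7 13.1 -0.4] yaw 0.003 alt -3.138 curjaw 124.9 q [-0.59  0.63  1.54  0.    0.97 -2.77]
tooly [ 0.0048 -0.0015 -1.    ]
```

View pics/side6.png

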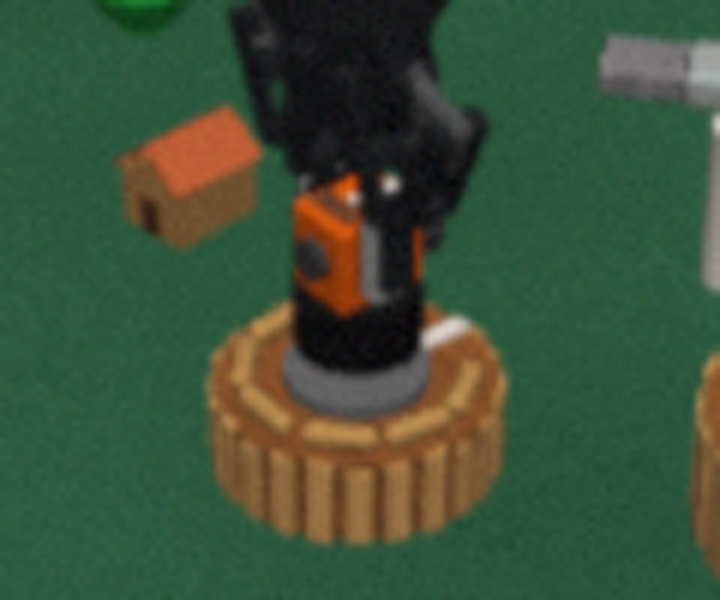

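The head is over the stud with no side load. Now I'll press in steps.

Emit:
apply_moves --pt "0 3 0 0 26" --pt "0 5 0 0 26" --pt "0 7 0 0 26" --pt "0 7 0 0 26"

```text
time_s: 9.32
tcp_pos: [0.537, -0.2848, 0.0849]
ee_rot: [-0.325, 0.329, 0.627, -0.627]
contact_force: [-2.4, 0.7, 0.8]
finger_gap: 0.0326
```

Emit:
apply_moves --pt "0 1 0 0 26" --pt "0 2 0 0 26" --pt "0 3 0 0 26" --pt "0 3 0 0 26"

```text
time_s: 9.82
tcp_pos: [0.5367, -0.2846, 0.0813]
ee_rot: [-0.326, 0.329, 0.627, -0.627]
contact_force: [-0.3, -0.8, -9.4]
finger_gap: 0.033
```

The reading went to −9.4 N, which means the plungers have clicked and are pulling the head down. I'll keep going to the seat.

Emit:
apply_moves --pt "0 1 0 0 26" --pt "0 2 0 0 26" --pt "0 3 0 0 26" --pt "0 3 0 0 26"

```text
time_s: 10.32
tcp_pos: [0.5368, -0.2847, 0.0787]
ee_rot: [-0.325, 0.329, 0.627, -0.627]
contact_force: [-2.9, 0.3, 2.5]
finger_gap: 0.033
```

Emit:
apply_moves --pt "0 0.5 0 0 26" --pt "0 1 0 0 26" --pt "0 1 0 0 26"

```text
time_s: 10.7
tcp_pos: [0.5368, -0.2847, 0.0786]
ee_rot: [-0.325, 0.329, 0.627, -0.627]
contact_force: [-5.8, 2.2, 15.4]
finger_gap: 0.0328
```

Emit:
apply_moves --pt "0.3 0.75 0.2 0 26" --pt "0.3 0.75 0.2 0 26" --pt "0.3 0.75 0.2 0 26"

```text
time_s: 11.08
tcp_pos: [0.5367, -0.2847, 0.0786]
ee_rot: [-0.325, 0.329, 0.627, -0.627]
contact_force: [-4.2, 2.1, 12.1]
finger_gap: 0.0326
```

```bash
python3 - <<'E'
from h import *
s=readout.read_state();print(s['tcp_pos'],s['contact_force'],s['time_s']);go(s,[.537,-.284,.0785],124.7)
p=cams.snapshot('side');f=p['frame'];c=(271,230)
cr=f[c[1]-50:c[1]+50,c[0]-60:c[0]+60]
cv2.imwrite('pics/side7.png',cv2.cvtColor(cv2.resize(cr,None,fx=6,fy=6,interpolation=cv2.INTER_CUBIC),cv2.COLOR_RGB2BGR))
p=cams.snapshot('wrist');save(p,'wrist7.png')
p=cams.snapshot('top');save(p,'top7.png')
s=readout.read_state();print(s['tcp_pos'],s['contact_force'],s['time_s'])
E
python3 t.py | tail -2
```

```text
[ 0.53673651 -0.28472559  0.07863584] [-4.18545989  2.08604403 12.09402352] 11.075
shift [ 0.4  0.1 -0.6] yaw 0.003 alt -3.138 curjaw 124.9 q [-0.59  0.64  1.55  0.    0.94 -2.77]
tooly [ 0.0056 -0.0022 -1.    ]
[ 0.53675333 -0.28471227  0.07865224] [-4.28157919  1.65714412 10.81441181] 11.225
 [ 16.9 -35.5  18.1]] ((1.2673425674438477, -1.6469268798828125), (40.17055130004883, 31.686992645263672), 89.83244323730469) [233. 281.] [326. 378.]
stripe [  1.61074151 -35.5        -12.600688  ] [1.15541828e-03 4.44088913e-15 9.99999333e-01] [ -1.54222407 -35.5        -24.89102126] [  4.76174495 -35.5         -0.41646052]
```

View pics/side7.png

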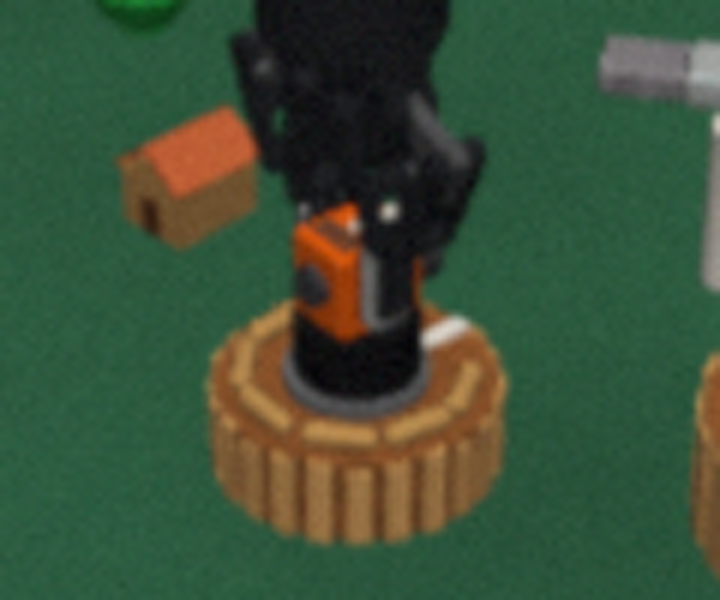

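View pics/wrist7.png

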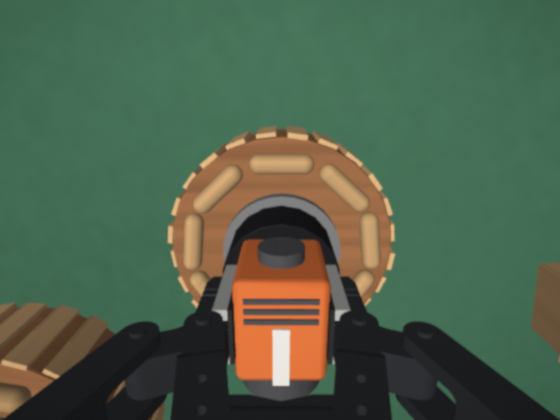

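View pics/top7.png

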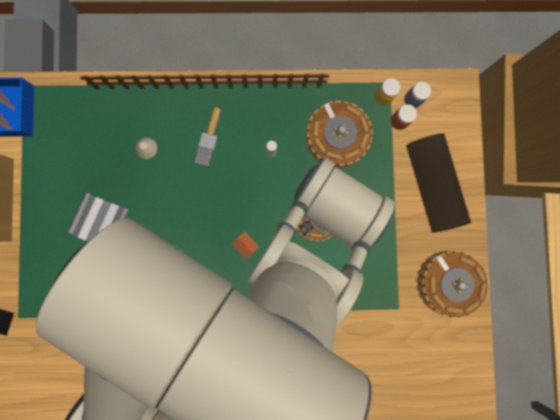

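```bash
python3 - <<'E'
from h import *
for i in range(3):
    cams.snapshot('wrist');s=readout.read_state();print(s['tcp_pos'].round(5),s['contact_force'].round(1),s['finger_gap'],s['time_s'])
print(workorder.job_done())
s=readout.read_state();print(s['tcp_pos'].round(5),s['contact_force'].round(1),s['time_s'])
E
```

```text
[ 0.53678 -0.2847   0.07864] [-3.8  1.  11.4] 0.032491926275868915 11.325
[ 0.53679 -0.28472  0.07864] [-3.7  1.5 11.2] 0.03332394483213418 11.375
[ 0.53677 -0.28472  0.07865] [-4.1  1.5 12. ] 0.03343623268865878 11.425
the job is handed in; nothing more can be done
None
the job is handed in; nothing more can be done
```

The searchlight head is on the smallest post (about 120 mm wide). It clicked home, and the gripper is still holding it and pressing down. I handed the job in at about 11.4 s.

- **Click and seating:** The force on the tool went to about −9 N as the plungers pulled the head down. After that it stopped dead, with its underside worked out at about 46 mm, the seat's height. The side view shows the collar centred and flat on the seat.
- **Lens direction:** The jaws put the lens at about 34.9°. I measured the white line at 34.8°, and the stripe on the head is straight in the gripper.
- **Final push:** It read a steady 11 to 12 N with a 33 mm finger gap. About 4 N of sideways force remained; I shifted the gripper slightly to ease it, but it didn't go away completely.
- **Disagreement between cameras:** They differed by about 4 mm on where the post is. I corrected for this using the side and wrist views before lowering the head.
- **Other things:** Nothing else appears to have moved. The arm hides the paint bowl in the last top view, so I couldn't check it there.

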